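Wedge a tile flush in the setting jig and hold it

ROBOT

A 6-joint arm with a two-finger parallel gripper is mounted at the origin on the work surface; the furniture and walls round the work are solid. World frame = base frame: x ahead of the robot, y to its left, z up, the work surface at z = 0. Lengths are in m, angles in degrees, forces in N, time in s.
With the tool pointing down it reaches from about 0.35 to 0.875 m from the base axis. Payload 4.2 kg.
Tool frame: the origin (TCP) lies between the finger pads; the fingertips stand 8 mm ahead of it and the grasp point (between the pads) lies 11 mm behind it; z points along the fingers, y is the line along which they close (so a half turn about z gives the same grasp; the last joint's range is limited). The gripper opens to 87 mm and grips with 3 to 60 N. Pads are 19 mm wide; open, the fingers measure 117 mm over their backs; the gripper's body (75 mm by 190 mm) begins 51 mm behind the grasp point.
Start: joints at [14.817, 22.042, 0.453, 0, -68.411, -14.817], TCP at [0.625, 0, 0.231] pointing down, gripper open.
Joint ranges: [-179.83, 179.83], [-69.29, 118.12], [-61.27, 80.66], [-181.25, 117.63], [-171.15, -9.14], [-177.46, 177.46]. Speed limits (degrees/s): [159.86, 159.86, 180, 180, 180, 180].

INTERFACE

Orientations are given as a 3x3 rotation matrix whose columns are the frame's x, y, z axes.
In Python, from station import sense, capture, camera_model, finish_job, find_in gives the robot as it stands. The module is installed in compiled form; this text tells all that it offers.
- The arm moves only by the tool arm_command, never from a script. Its argument "motion" is a list of rows, each a list of 7 numbers: the finger opening in mm, from 0 to 87, then the shift along the tool's x, y, z in mm, then the turn, a rotation vector about the tool's x, y, z in rad. In form: [[jaw, dx, dy, dz, rx, ry, rz], ...]. A call has 1 to 8 rows; each row shifts and turns the commanded pose from where the row before left it, along the tool's axes as they then stand; what a row does not reach is not made up. A row lasts 1/10 s, in which the tool goes at most 50 mm and 8.59 degrees, less where a joint would pass 70% of its speed; a pose out of reach is approached as far as the arm can. A call with a gripper value outside its range is refused whole. The fingers move at their own pace and stop on an object; the grip force is fixed at half the most. Time passes only in rows, so rows that do not move let the fingers close. It gives the time, the measured TCP pose, the force, the opening and the grip force at its end, in the units of the state.
- sense(): the state, without advancing time (a new reading comes with each control period).
- capture(name): name is "scene" or "side" or "wrist"; returns the picture (480x640x3 uint8, red, green, blue); there is no depth.
- camera_model(name): a dict with "fx", "fy", "cx", "cy" (pixels), "R" (3x3) and "t" (3): a world point X has camera coordinates R X + t. Camera axes: x right, y down, z forward; pixel columns grow to the right and rows downward; lengths in m; the calibration is good to about 2 mm. A picture is of the moment at which its call begins: read the wrist's pose just before it. camera_model takes no time and is no camera call; for the wrist camera it gives the pose at the moment of the call.
- finish_job(): hands the job in; it is judged then, once.
Trained networks look in the newest picture that a camera, given by its name, has taken for a name from the list of things; names that differ only in an ending like _2 or _b are one class to them, and where a whole thing is asked for, a point or a joint stands for the part that bears it (a point fixed in the world has none). Each returns a list of dicts, best first, with "p" (0 to 1); they miss things now and then, are a little off and sometimes report something else, mostly with a low value. They report only what shows in the picture. A call takes as long as a camera call. They do not tell look-alikes from the thing itself.
- find_in(target, camera): "location" ([row, column] in pixels, amid what is visible of it).
The state is a dict: "time_s": time; "joints": joint angles; "joint_velocities": joint speeds; "effort": joint torques, N m; "tcp_pos": TCP position; "ee_rot": TCP orientation; "wrist_force": force on the tool from outside, world axes, zero at the start; "moment": the same for the moment, N m; "gripper_width": opening from 0.0 (shut) to 1.0 (fully open); "gripper_force": force on a finger pad.
Only numpy, scipy, OpenCV 4.12 (cv2) and the standard library are available. Lean on these libraries where they do the work, as an engineer would, in place of code of your own. Each camera call takes 0.05 s, during which the arm holds its last target. There are 200 camera calls.

TASK

The dark square tile lies loose in the jig with metal cheeks, with a wide gap on one side and a narrow one on the other, and which side is which changes. Take the orange wedge from its grey stand, slide it thin end down into the gap that is wide enough for it, and push it down gently until it is tight between cheek and tile and the tile is pressed flush against the opposite cheek. Do not force the narrow gap or squeeze the brittle tile hard, leave the other things on the bench alone, and finish while still gripping the wedge and keeping the tile pressed.

Things in the scene. Friction and masses are not known exactly. Their poses are not given: they have to be found in the camera images.
- jig: Fixed jig, pale wood base 84 (x) x 100 (y) x 8 mm; origin: centre of its underside. A bed 52 x 32 mm in the middle, top at z = 29 mm, carries the tile. Aluminium cheeks 60 mm long (x), 12 thick, tops at z = 38 mm, stand on both sides, inner faces at y = +30 and -30 mm. Beside the bed (beyond y = 16 mm) the floor is at z = 8 mm. Two fixed brass screws on the front lip. Position and yaw vary.
- left_cheek: Polished aluminium cheek on the jig's +y side, 60 x 12 x 30 mm; origin at the centre of its underside, 36 mm from the jig's centre, 8 mm above the bench.
- right_cheek: The same cheek on the jig's -y side.
- tile: Loose brittle dark tile 46 x 46 x 9 mm, 60 g, smooth, flat on the bed, square to the cheeks within 1 degree; top level with the cheek tops. Origin: centre of its underside. It starts about 4 mm off the middle, left or right: one gap is 10 to 12 mm, the other 2 to 4, together 14 mm. It must not shift over 8 mm (narrow gap forced). More than 35 N of squeeze on it cracks it.
- wedge: Loose orange wedge, 60 g, upright in the stand, thin end down, 78 mm tall, 36 wide (x). Origin: centre of its foot, z up. Thickness (y) grows evenly on both faces from 6 mm at the foot to 20 at z = 40 mm; above it a straight ribbed grip head, 20 mm thick. Its y goes across the gap. Tight with its foot about 23 mm below the cheek tops; a push down of 5 to 10 N then squeezes the tile about as much.
- stand: Fixed grey plastic stand 62 (x) x 60 (y) x 34 mm; origin at the centre of its underside. A slot 42 mm long (x) and 19 mm wide (y), with its floor 6 mm above the bench, holds the wedge; position and yaw vary.
- loupe: Bystander: black loupe, 38 mm across, 30 mm high; origin at its underside.
- pot: Bystander: small white screw-top pot, 36 mm across, 31 mm high; origin at its underside.
- wood_blank: Bystander: light brown oblong practice piece 30 x 60 x 10 mm; origin at its underside.
Things that resemble listed ones, but are neither listed nor needed, are in the scene too. There is more than one size of the wedge; the job needs the smallest.

How it is judged (in metres and radians):
At the end, for the whole second after the job is handed in: Wedge gripped (over 2 N), upright within 0.15 rad, foot 16 mm or more below the cheek tops in the gap that was wide; over 2 N at wedge-tile and tile-opposite cheek, over 1 N at wedge-cheek; tile within 1.8 mm of that cheek, flat within 0.06, square within 0.04 rad, at most 8 mm from its start (((y of tile in the frame of jig below -0.0052 m and y of wedge in the frame of jig above 0.017 m and contact force between tile and right_cheek above 2 N and contact force between wedge and tile above 2 N and contact force between wedge and left_cheek above 1 N) or (y of tile in the frame of jig above 0.0052 m and y of wedge in the frame of jig below -0.017 m and contact force between tile and left_cheek above 2 N and contact force between wedge and tile above 2 N and contact force between wedge and right_cheek above 1 N)) and z of wedge in the frame of jig below 0.022 m and angle between wedge's own z axis and vertical below 0.15 rad and angle between the y axis of tile and the y axis of jig, either way round below 0.04 rad and angle between tile's own z axis and vertical below 0.06 rad and distance of tile from where it was at the start of the episode below 0.008 m and contact force between the fingers and wedge above 2 N and linear speed of tile below 0.02 m/s); the arm keeps its last pose, push and grip.
It fails at once if the tile was squeezed with more than 35 N (contact force between tile and left_cheek above 35 N or contact force between tile and right_cheek above 35 N or contact force between tile and wedge above 35 N).
It fails at once if the tile was shoved across the jig (more than 8 mm) (distance of tile from where it was at the start of the episode above 0.008 m).
It fails at once if a bystander was disturbed (moved more than 20 mm) (distance of any of loupe, pot, wood_blank from where it was at the start of the episode above 0.02 m).
It also fails if it takes over 56 s, if anything falls off the work surface, if the arm or the gripper's body presses on something with over 40 N, if the wrist force passes 120 N, or if a joint passes its speed limit or range.

## Working session

There is one attempt and no reset: what is moved stays moved. The work goes in short steps, Python scripts to look and compute and a tool call to move; the robot and the scene stay as the last step left them, time stands still between calls to the robot, and variables do not carry over. Pictures are saved under pics/ and viewed, at most 10 in all, crops included, and the job is handed in when it is done.

Besides the shell and the picture viewer there is one more tool, called after "Call:" as name(argument=value, ...), one argument or row to a line, values as JSON. arm_command: Moves the arm, as the interface text tells. Its arguments: {"type":"object","properties":{"motion":{"type":"array"}},"required":["motion"]}

```bash
mkdir -p pics; cat > h.py <<'E'
import numpy as np, cv2
from station import sense, capture, camera_model, finish_job, find_in
def snap(cam,name):
    m=camera_model(cam); im=capture(cam); cv2.imwrite(f'pics/{name}.png',im[:,:,::-1]); return im,m
def ray(m,rc,z):
    R=np.array(m['R']);t=np.array(m['t']);o=-R.T@t
    d=R.T@np.array([(rc[1]-m['cx'])/m['fx'],(rc[0]-m['cy'])/m['fy'],1])
    return o+d*(z-o[2])/d[2]
def proj(m,X):
    c=np.array(m['R'])@np.array(X)+np.array(m['t']); return m['fy']*c[1]/c[2]+m['cy'],m['fx']*c[0]/c[2]+m['cx']
E
python3 - <<'E'
from h import *
s=sense();print(s)
for c in ['scene','side']:
    im,m=snap(c,c+'0')
    print(c,{k:np.round(v,3).tolist() for k,v in m.items()})
    for t in ['jig','tile','wedge','stand','loupe','pot','wood_blank']:
        print(t,[(round(d['p'],2),np.round(d['location']).tolist(),np.round(ray(m,d['location'],.03),3).tolist()) for d in find_in(t,c)])
E
```

```text
{'time_s': 0.0, 'joints': array([ 1.48171574e+01,  2.20933081e+01,  3.79218923e-01, -2.84774083e-02,
       -6.84120964e+01, -1.48151643e+01]), 'joint_velocities': array([ 0.06133812,  0.10930154, -0.0196021 , -0.02039925, -0.08648077,
       -0.07354692]), 'effort': array([ 5.69075401e-04, -3.90661991e+01,  1.87403029e+01,  4.22001421e+00,
        1.09914420e-02, -1.81494070e-04]), 'tcp_pos': array([6.24408937e-01, 2.20762382e-05, 2.29430261e-01]), 'ee_rot': array([[-1.48461159e-04, -9.99997464e-01, -2.24726582e-03],
       [-9.99999982e-01,  1.48723152e-04, -1.16415992e-04],
       [ 1.16749917e-04,  2.24724850e-03, -9.99997468e-01]]), 'wrist_force': array([ 0.14392443, -0.19146995, -0.49590635]), 'moment': array([ 0.01728574, -0.01960319, -0.01456865]), 'gripper_force': 0.0, 'gripper_width': 0.9994352394442102}
scene {'fx': 616.66, 'fy': 616.66, 'cx': 330.444, 'cy': 240.861, 'R': [[0.569, -0.822, -0.02], [-0.585, -0.387, -0.713], [0.578, 0.418, -0.701]], 't': [-0.322, 0.292, 0.922]}
jig [(0.9, [227.0, 280.0], [0.474, 0.054, 0.03])]
tile [(0.64, [214.0, 285.0], [0.51, 0.07, 0.03])]
[... 263 characters left out ...]
.74, [275.0, 327.0], [0.422, -0.094, 0.03])]
wood_blank [(0.96, [245.0, 360.0], [0.517, -0.101, 0.03])]
side {'fx': 448.919, 'fy': 448.919, 'cx': 322.848, 'cy': 244.884, 'R': [[0.99, -0.142, -0.025], [-0.074, -0.357, -0.931], [0.123, 0.923, -0.364]], 't': [-0.473, 0.069, 0.85]}
jig [(0.72, [243.0, 332.0], [0.501, 0.021, 0.03]), (0.17, [227.0, 324.0], [0.499, 0.122, 0.03])]
tile [(0.6, [232.0, 330.0], [0.506, 0.091, 0.03])]
wedge [(0.96, [282.0, 369.0], [0.532, -0.171, 0.03]), (0.81, [319.0, 330.0], [0.449, -0.275, 0.03]), (0.68, [291.0, 291.0], [0.401, -0.178, 0.03])]
stand [(0.9, [315.0, 371.0], [0.509, -0.274, 0.03])]
loupe [(0.6, [216.0, 320.0], [0.502, 0.206, 0.03])]
pot []
wood_blank []
```

```bash
python3 - <<'E'
import cv2,numpy as np
a=cv2.imread('pics/scene0.png');b=cv2.imread('pics/side0.png')
E
```

```text
(no output)
```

View pics/scene0.png

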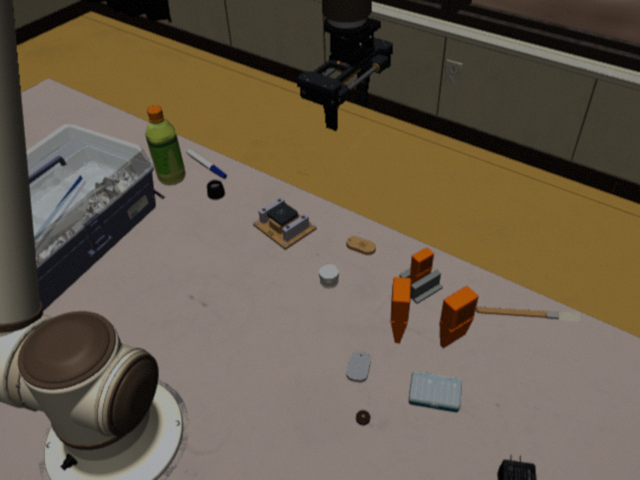

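View pics/side0.png

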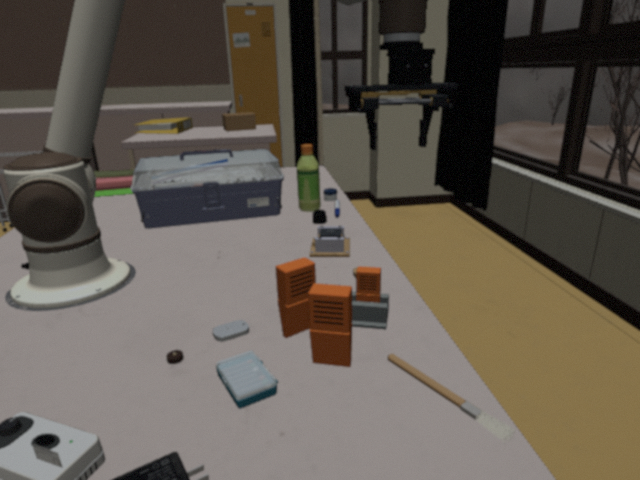

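```bash
python3 - <<'E'
from h import *
A=camera_model('scene');B=camera_model('side')
def tri(a,b):
    M=[];v=[]
    for m,rc in((A,a),(B,b)):
        R=np.array(m['R']);t=np.array(m['t']);o=-R.T@t
        d=R.T@np.array([(rc[1]-m['cx'])/m['fx'],(rc[0]-m['cy'])/m['fy'],1]);d/=np.linalg.norm(d)
        P=np.eye(3)-np.outer(d,d);M.append(P);v.append(P@o)
    return np.linalg.lstsq(np.vstack(M),np.hstack(v),rcond=None)[0]
print('small',tri((263,420),(282,369)),'L1',tri((307,401),(291,291)),'L2',tri((317,455),(319,330)),'jig',tri((227,280),(243,332)),'tile',tri((214,285),(232,330)))
m=camera_model('wrist');R=np.array(m['R']);print(m,-R.T@np.array(m['t']))
im,m=snap('wrist','w0')
for t in ['jig','tile','wedge','stand']:print(t,find_in(t,'wrist'))
E
```

```text
small [ 0.51624031 -0.22808913  0.05820398] L1 [ 0.3980866  -0.25644448  0.07130069] L2 [ 0.43900963 -0.33388466  0.06317556] jig [0.50462855 0.07902745 0.0019624 ] tile [0.50273993 0.06363635 0.03812575]
{'fx': 379.28614688982174, 'fy': 379.28614688982174, 'cx': 327.659759526596, 'cy': 244.14177844556298, 'R': array([[-9.99999691e-01,  6.79500722e-04, -3.94512190e-04],
       [ 5.60123877e-04,  9.68620016e-01,  2.48545670e-01],
       [ 5.51019366e-04,  2.48545372e-01, -9.68620098e-01]]), 't': array([ 0.62556374, -0.03131619,  0.38903062])} [ 0.62536672 -0.06678334  0.38485317]
jig [{'location': [257.6, 438.5], 'p': 0.87}]
tile [{'location': [283.0, 457.3], 'p': 0.72}]
wedge []
stand [{'location': [0.0, 465.5], 'p': 0.63}]
```

View pics/w0.png

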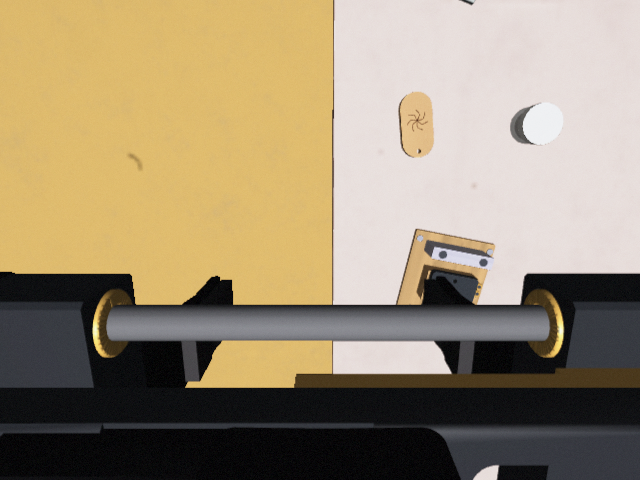

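Call:
arm_command(
  motion=[
    [87,-26,25,0,0,0,0],
    [87,-26,25,0,0,0,0],
    [87,-26,25,0,0,0,0],
    [87,-26,25,0,0,0,0],
    [87,-26,25,0,0,0,0],
    [87,0,0,0,0,0,0],
    [87,0,0,0,0,0,0],
  ],
)

```text
time_s: 1.75
tcp_pos: [0.4998, 0.1306, 0.2311]
ee_rot: [[0.002, -1.0, 0.001], [-1.0, -0.002, 0.0], [-0.0, -0.001, -1.0]]
wrist_force: [0.3, -0.6, 0.1]
gripper_width: 0.999
gripper_force: 0.0
```

```bash
python3 - <<'E'
from h import *
s=sense();print(s['tcp_pos'],s['time_s'],s['wrist_force'])
im,m=snap('wrist','w1');np.save('m1.npy',m)
print(proj(m,[.503,.0636,.038]))
for t in ['jig','tile']:print(t,find_in(t,'wrist'))
r,c=map(int,proj(m,[.503,.0636,.038]))
r0,c0=max(r-90,0),max(c-90,0);print(r0,c0)
cv2.imwrite('pics/w1c.png',cv2.resize(im[r0:r0+150,c0:c0+190,::-1],None,fx=4,fy=4,interpolation=cv2.INTER_CUBIC))
E
```

```text
[0.49982469 0.13061169 0.23105685] 1.75 [ 0.2956487  -0.55912061  0.12956036]
(np.float64(146.50090413684808), np.float64(325.0301601967598))
jig [{'location': [138.4, 327.4], 'p': 0.98}]
tile [{'location': [162.7, 319.9], 'p': 0.96}]
56 235
```

View pics/w1c.png

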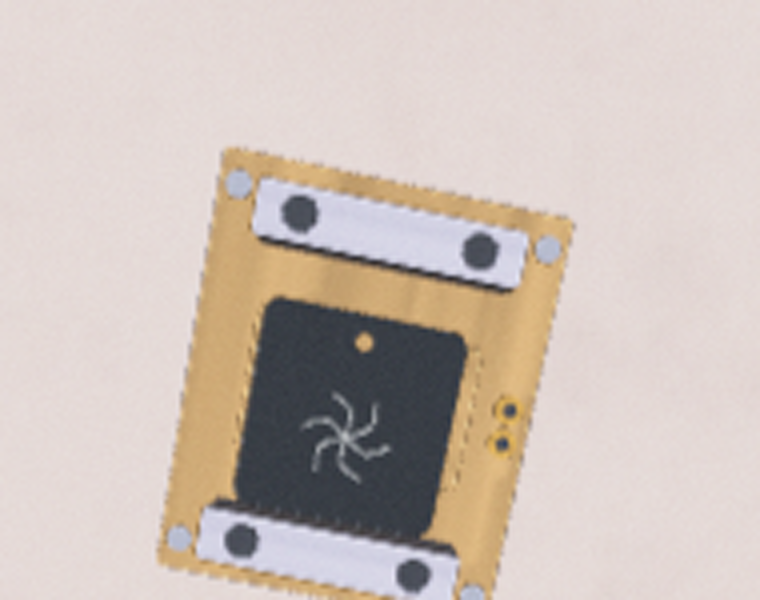

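```bash
python3 - <<'E'
from h import *
m=np.load('m1.npy',allow_pickle=True).item()
f=lambda x,y,z=.038:ray(m,(56+(y+.5)/4-.5,235+(x+.5)/4-.5),z)[:2]
b=[f(*p) for p in[(300,213),(480,251),(241,541),(413,576)]]
c=np.mean(b,0);print('center',c, 'spacing',np.linalg.norm(b[0]-b[2]),np.linalg.norm(b[1]-b[3]))
u=b[0]-b[1]+b[2]-b[3];yw=np.degrees(np.arctan2(u[1],u[0]));v=(b[2]-b[0]+b[3]-b[1]);print('yaw x',yw,'yaw y-90',np.degrees(np.arctan2(v[1],v[0]))-90)
base=[f(x,y,.008) for x,y in[(222,148),(574,218),(160,563)]];print('base',base,'centre',(base[1]+base[2])/2)
a=np.radians(yw);U=np.array([[np.cos(a),np.sin(a)],[-np.sin(a),np.cos(a)]])
for n,p in dict(tt1=(275,297),tt2=(455,330),tl=(255,400),tr=(450,440),cin1=(270,236),cin2=(505,285),bin1=(215,505),bin2=(450,550),dot=(364,342)).items(): print(n,U@(f(*p)-c)*1000)
E
```

```text
center [0.50382778 0.07138754] spacing 0.07221187944447967 0.07233637061116095
yaw x -11.34552715097046 yaw y-90 -11.269765903260435
base [array([0.53573644, 0.01501621]), array([0.45323567, 0.03036113]), array([0.55343019, 0.11171139])] centre [0.50333293 0.07103626]
tt1 [ 22.12241742 -17.89342409]
tt2 [-18.06066619 -18.88887429]
tl [22.48281878  4.63668817]
tr [-21.98338123   4.57901854]
cin1 [ 25.50315402 -30.17130319]
cin2 [-26.78642132 -30.33275392]
bin1 [27.2237787  29.26254134]
bin2 [-27.1670053   28.66607284]
dot [  1.10781028 -12.41411853]
```

Call:
arm_command(
  motion=[
    [87,42,-2,0,0,0,0],
    [87,42,-2,0,0,0,0],
    [87,42,-2,0,0,0,0],
    [87,42,-2,0,0,0,0],
    [87,42,-2,0,0,0,0],
    [87,42,-2,0,0,0,0],
    [87,39,-2,0,0,0,0],
    [87,0,0,0,0,0,0],
  ],
)

```text
time_s: 2.7
tcp_pos: [0.5139, -0.1657, 0.2299]
ee_rot: [[-0.007, -1.0, -0.001], [-1.0, 0.007, -0.001], [0.001, 0.001, -1.0]]
wrist_force: [-0.8, 0.3, -0.9]
gripper_width: 1.0
gripper_force: 0.0
```

```bash
python3 - <<'E'
from h import *
s=sense();print(s['tcp_pos'],s['time_s'],s['wrist_force'])
im,m=snap('wrist','w2');np.save('m2.npy',m)
for t in ['wedge','stand']:print(t,find_in(t,'wrist'))
r,c=map(int,proj(m,[.516,-.228,.05]));print(r,c)
r0,c0=max(r-100,0),max(c-95,0);print(r0,c0)
cv2.imwrite('pics/w2c.png',cv2.resize(im[r0:r0+150,c0:c0+200,::-1],None,fx=4,fy=4,interpolation=cv2.INTER_CUBIC))
E
```

```text
[ 0.51387806 -0.16572082  0.22987509] 2.7 [-0.80753118  0.31578165 -0.91997123]
wedge [{'location': [125.8, 476.4], 'p': 0.82}, {'location': [151.6, 328.0], 'p': 0.73}, {'location': [14.3, 425.3], 'p': 0.63}]
stand [{'location': [141.1, 329.3], 'p': 0.91}]
152 325
52 230
```

View pics/w2c.png

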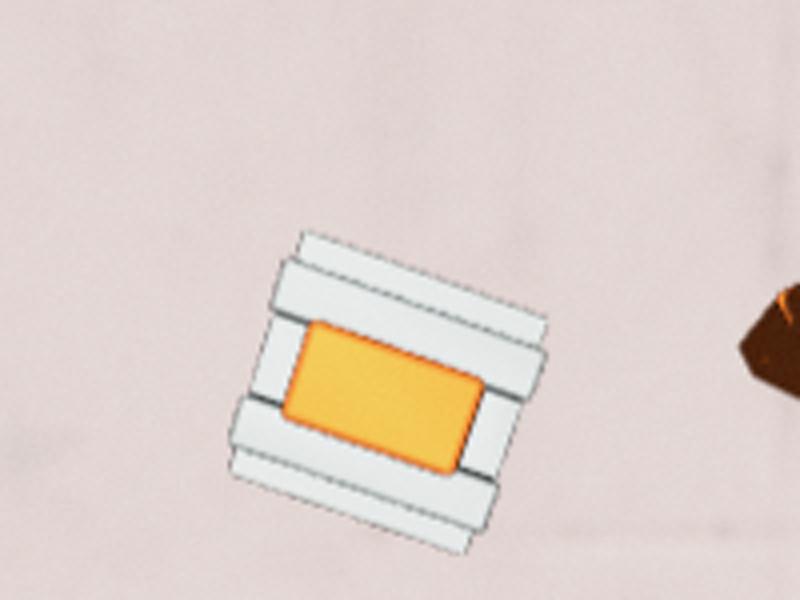

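```bash
python3 - <<'E'
from h import *
m=np.load('m2.npy',allow_pickle=True).item()
f=lambda x,y,z=.084:ray(m,(52+(y+.5)/4-.5,230+(x+.5)/4-.5),z)[:2]
q=[f(*p) for p in[(310,320),(484,379),(457,473),(283,414)]]
c=np.mean(q,0);u=q[0]-q[1]+q[3]-q[2];v=q[3]-q[0]+q[2]-q[1]
print('c',c,'yaw',np.degrees(np.arctan2(u[1],u[0])),np.degrees(np.arctan2(v[1],v[0]))-90,np.linalg.norm(u)/2,np.linalg.norm(v)/2)
q=[f(*p,.034) for p in[(286,260),(546,352),(487,530),(230,440)]]
print('stand',np.mean(q,0),np.linalg.norm(q[0]-q[1]))
d=f(740,347,.05);print('big near corner',d)
s=sense();R=s['ee_rot'];print('tool yaw (y axis)',np.degrees(np.arctan2(R[1,1],R[0,1])))
E
```

```text
c [ 0.51536569 -0.22964684] yaw -18.686589613382314 -16.99642365147257 0.03518731151953793 0.018298448628469934
stand [ 0.51471186 -0.22915259] 0.06073672910298496
big near corner [ 0.43982353 -0.23904003]
tool yaw (y axis) 179.8908615277495
```

Call:
arm_command(
  motion=[
    [87,32,-1,0,0,0,0],
    [87,32,0,0,0,0,0],
    [87,0,0,0,0,0,-0.14],
    [87,0,0,0,0,0,-0.14],
    [87,0,0,0,0,0,-0.14],
    [87,0,0,0,0,0,-0.14],
    [87,0,0,0,0,0,-0.14],
    [87,0,0,0,0,0,-0.14],
  ],
)

```text
time_s: 3.65
tcp_pos: [0.5153, -0.2238, 0.2306]
ee_rot: [[0.75, -0.662, 0.0], [-0.662, -0.75, 0.0], [0.0, -0.0, -1.0]]
wrist_force: [0.9, 0.6, 0.8]
gripper_width: 1.001
gripper_force: 0.0
```

Call:
arm_command(
  motion=[
    [87,0,0,0,0,0,-0.14],
    [87,0,0,0,0,0,-0.14],
    [87,0,0,0,0,0,-0.13],
    [87,0,0,0,0,0,0],
    [87,0,0,0,0,0,0],
  ],
)

```text
time_s: 4.15
tcp_pos: [0.5152, -0.2242, 0.2306]
ee_rot: [[0.949, -0.317, 0.0], [-0.317, -0.949, 0.0], [0.0, -0.0, -1.0]]
wrist_force: [0.3, 0.2, 0.1]
gripper_width: 1.001
gripper_force: 0.0
```

```bash
python3 - <<'E'
from h import *
B=camera_model('side')
for n,b,t,h in(('L2',(363,332),(287,332),25),('L1',(334,297),(266,297),20)):
    p=ray(B,b,0); zs=np.arange(0,.2,.002)
    z=min(zs,key=lambda z:abs(proj(B,[*p[:2],z])[0]-t[0])); l=ray(B,(b[0],b[1]-20),0);r=ray(B,(b[0],b[1]+20),0);print(n,p,z,np.linalg.norm(r-l))
s=sense();R=s['ee_rot'];c=np.array([.5152,-.2295]);d=np.r_[c,.057]-s['tcp_pos'];print(s['tcp_pos'],s['joints'],'tool shift mm',1000*R.T@d,'tool y yaw',np.degrees(np.arctan2(R[1,1],R[0,1])),'want -108.0')
E
```

```text
L2 [ 0.44174761 -0.33672604  0.        ] 0.112 0.05288020755161789
L1 [ 0.40226873 -0.25859923  0.        ] 0.11 0.05908387848558842
[ 0.51523064 -0.22417194  0.23059627] [-6.99285465e+00  1.59037070e+01 -8.57982135e+00 -4.77562843e-03
 -6.55109373e+01  7.85320631e+01] tool shift mm [  1.64445388   5.07976315 173.59593   ] tool y yaw -108.46277072728516 want -108.0
```

Call:
arm_command(
  motion=[
    [70,2,5,30,0,0,0],
    [60,0,0,40,0,0,0],
    [60,0,0,40,0,0,0],
    [60,0,0,35,0,0,0],
    [60,0,0,18,0,0,0],
    [60,0,0,10,0,0,0],
    [60,0,0,0,0,0,0],
  ],
)

```text
time_s: 4.85
tcp_pos: [0.5148, -0.23, 0.0565]
ee_rot: [[0.949, -0.316, -0.002], [-0.316, -0.949, 0.0], [-0.002, 0.0, -1.0]]
wrist_force: [0.4, -0.0, 1.3]
gripper_width: 0.697
gripper_force: 0.0
```

Call:
arm_command(
  motion=[
    [10,0,0,0,0,0,0],
    [10,0,0,0,0,0,0],
    [10,0,0,0,0,0,0],
    [10,0,0,0,0,0,0],
    [10,0,0,0,0,0,0],
    [10,0,0,0,0,0,0],
    [10,0,0,0,0,0,0],
    [10,0,0,0,0,0,0],
  ],
)

```text
time_s: 5.65
tcp_pos: [0.5153, -0.2304, 0.0577]
ee_rot: [[0.949, -0.315, 0.0], [-0.315, -0.949, -0.0], [0.0, 0.0, -1.0]]
wrist_force: [-0.3, -0.5, 1.0]
gripper_width: 0.227
gripper_force: 30.0
```

Call:
arm_command(
  motion=[
    [10,0,0,-20,0,0,0],
    [10,0,0,-35,0,0,0],
    [10,0,0,-40,0,0,0],
    [10,0,0,-35,0,0,-0.123],
    [10,-10,-38.5,0,0,0,0],
    [10,-10,-38.5,0,0,0,0],
    [10,-10,-38.5,0,0,0,0],
  ],
)

```text
time_s: 6.35
tcp_pos: [0.5081, -0.1101, 0.1876]
ee_rot: [[0.98, -0.198, 0.0], [-0.198, -0.98, 0.0], [0.0, -0.0, -1.0]]
wrist_force: [-0.0, -0.1, 0.0]
gripper_width: 0.226
gripper_force: 30.0
```

Call:
arm_command(
  motion=[
    [10,-10,-38.5,0,0,0,0],
    [10,-10,-38.5,0,0,0,0],
    [10,-10,-38.5,0,0,0,0],
    [10,-10,-38.5,0,0,0,0],
    [10,0,0,0,0,0,0],
    [10,0,0,0,0,0,0],
  ],
)

```text
time_s: 6.95
tcp_pos: [0.4992, 0.0484, 0.1873]
ee_rot: [[0.981, -0.195, -0.001], [-0.195, -0.981, -0.0], [-0.001, 0.0, -1.0]]
wrist_force: [-0.4, 0.2, -0.9]
gripper_width: 0.225
gripper_force: 30.0
```

```bash
cat > e.py <<'E'
from h import *
def err(zt,yj=-.024,xj=0):
    s=sense();R=s['ee_rot'];a=np.radians(-11.3);ux=np.array([np.cos(a),np.sin(a)]);uy=np.array([-np.sin(a),np.cos(a)])
    c=np.array([.5038,.0714])+xj*ux+yj*uy;d=np.r_[c,zt]-s['tcp_pos']
    rel=s['tcp_pos'][:2]-[.5038,.0714]
    print(s['time_s'],'tcp',s['tcp_pos'].round(4),'jig xy',(rel@ux).round(4),(rel@uy).round(4),'tool shift',(1000*R.T@d).round(1),'yaw',np.degrees(np.arctan2(R[1,1],R[0,1])).round(2),'want -101.3','tilt',R[:,2].round(4),'F jig',(s['wrist_force'][:2]@ux).round(1),(s['wrist_force'][:2]@uy).round(1),s['wrist_force'][2].round(1),'M',s['moment'].round(2),'foot z',s['tcp_pos'][2]-.0517)
E
python3 -c "
from e import *
err(.10)"
```

```text
6.95 tcp [0.4992 0.0484 0.1873] jig xy 0.0 -0.0235 tool shift [ 0.   0.5 87.3] yaw -101.22 want -101.3 tilt [-7.e-04 -1.e-04 -1.e+00] F jig -0.5 0.1 -0.9 M [-0.12  0.06 -0.04] foot z 0.13560215375303183
```

Call:
arm_command(
  motion=[
    [10,0,0.5,30,0,0,0],
    [10,0,0,35,0,0,0],
    [10,0,0,17,0,0,0],
    [10,0,0,6,0,0,0],
    [10,0,0,0,0,0,0],
    [10,0,0,0,0,0,0],
  ],
)

```text
time_s: 7.55
tcp_pos: [0.5004, 0.0469, 0.1005]
ee_rot: [[0.98, -0.197, 0.002], [-0.197, -0.98, 0.0], [0.002, -0.001, -1.0]]
wrist_force: [0.6, -0.6, 0.3]
gripper_width: 0.227
gripper_force: 30.0
```

```bash
python3 - <<'E'
from e import *
err(.10)
out=[]
for c in['scene','side','wrist']:
    im,m=snap(c,c+'3'); r,k=map(int,proj(m,[.5038,.06,.045])); print(c,r,k)
    h=(48,40) if c!='wrist' else (150,125)
    r0=min(max(r-h[0],0),480-2*h[0]);k0=min(max(k-h[1],0),640-2*h[1]);print(r0,k0)
    out.append(cv2.resize(im[r0:r0+2*h[0],k0:k0+2*h[1],::-1],(265,318) if 0 else (266,319),interpolation=cv2.INTER_CUBIC))
cv2.imwrite('pics/three.png',np.hstack(out))
E
```

```text
7.55 tcp [0.5004 0.0469 0.1005] jig xy 0.0015 -0.0247 tool shift [-1.5 -0.7  0.5] yaw -101.37 want -101.3 tilt [ 1.9e-03  4.0e-04 -1.0e+00] F jig 0.7 -0.5 0.3 M [-0.06  0.06  0.01] foot z 0.048785609396220654
scene 211 286
163 246
side 229 330
181 290
wrist 266 306
116 181
```

View pics/three.png

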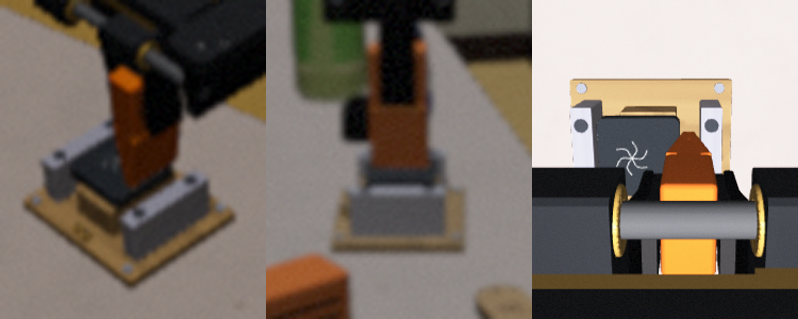

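```bash
python3 - <<'E'
import cv2
im=cv2.imread('pics/wrist3.png');cv2.imwrite('pics/w3c.png',cv2.resize(im[200:300,260:390],None,fx=6,fy=6,interpolation=cv2.INTER_CUBIC))
E
```

```text
(no output)
```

View pics/w3c.png

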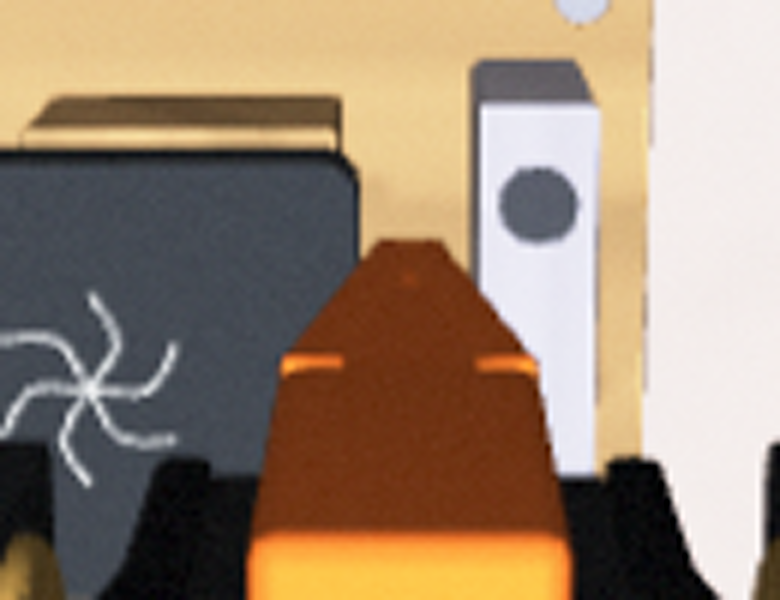

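Call:
arm_command(
  motion=[
    [10,0,0,6,0,0,0],
    [10,0,0,6,0,0,0],
    [10,0,0,4,0,0,0],
    [10,0,0,3,0,0,0],
    [10,0,0,3,0,0,0],
    [10,0,0,0,0,0,0],
  ],
)

```text
time_s: 8.3
tcp_pos: [0.4992, 0.0471, 0.077]
ee_rot: [[0.981, -0.197, -0.001], [-0.197, -0.981, -0.0], [-0.001, 0.001, -1.0]]
wrist_force: [0.9, -0.0, -0.0]
gripper_width: 0.23
gripper_force: 30.0
```

```bash
python3 -c "
from e import *
err(.067)"
```

```text
8.3 tcp [0.4992 0.0471 0.077 ] jig xy 0.0003 -0.0247 tool shift [-0.3 -0.8 10. ] yaw -101.33 want -101.3 tilt [-1.e-03 -4.e-04 -1.e+00] F jig 0.9 0.1 -0.0 M [-0.1   0.02  0.09] foot z 0.02532195961743005
```

Call:
arm_command(
  motion=[
    [10,0,0,1.5,0,0,0],
    [10,0,0,1.5,0,0,0],
    [10,0,0,1.5,0,0,0],
    [10,0,0,1.5,0,0,0],
    [10,0,0,0,0,0,0],
    [10,0,0,0,0,0,0],
  ],
)

```text
time_s: 8.9
tcp_pos: [0.4995, 0.0472, 0.0715]
ee_rot: [[0.981, -0.196, -0.0], [-0.196, -0.981, -0.0], [-0.0, 0.0, -1.0]]
wrist_force: [0.2, -0.6, 0.4]
gripper_width: 0.227
gripper_force: 30.0
```

```bash
python3 -c "
from e import *
err(.067)"
```

```text
8.9 tcp [0.4995 0.0472 0.0715] jig xy 0.0006 -0.0246 tool shift [-0.6 -0.6  4.5] yaw -101.33 want -101.3 tilt [-0. -0. -1.] F jig 0.3 -0.6 0.4 M [-0.13  0.04  0.06] foot z 0.01983419712324582
```

Call:
arm_command(
  motion=[
    [10,0,0,1,0,0,0],
    [10,0,0,1,0,0,0],
    [10,0,0,0.5,0,0,0],
    [10,0,0,0,0,0,0],
    [10,0,0,0,0,0,0],
  ],
)

```text
time_s: 9.4
tcp_pos: [0.4996, 0.0472, 0.0691]
ee_rot: [[0.981, -0.197, 0.0], [-0.197, -0.981, 0.0], [0.0, -0.0, -1.0]]
wrist_force: [0.7, 0.6, -0.7]
gripper_width: 0.224
gripper_force: 30.0
```

Call:
arm_command(
  motion=[
    [10,0,0,0.5,0,0,0],
    [10,0,0,0.5,0,0,0],
    [10,0,0,0,0,0,0],
    [10,0,0,0,0,0,0],
  ],
)

```text
time_s: 9.8
tcp_pos: [0.4997, 0.0473, 0.0681]
ee_rot: [[0.981, -0.196, 0.001], [-0.196, -0.981, 0.0], [0.0, -0.0, -1.0]]
wrist_force: [-0.1, 1.9, -0.3]
gripper_width: 0.224
gripper_force: 30.0
```

Call:
arm_command(
  motion=[
    [10,0,0,0.5,0,0,0],
    [10,0,0,0.5,0,0,0],
    [10,0,0,0,0,0,0],
    [10,0,0,0,0,0,0],
  ],
)

```text
time_s: 10.2
tcp_pos: [0.4998, 0.0474, 0.0672]
ee_rot: [[0.981, -0.196, 0.001], [-0.196, -0.981, 0.0], [0.001, -0.001, -1.0]]
wrist_force: [0.5, 2.0, 0.6]
gripper_width: 0.228
gripper_force: 30.0
```

```bash
python3 -c "
from e import *
err(.067);import time
im,m=snap('wrist','w4');cv2.imwrite('pics/w4c.png',cv2.resize(im[180:300,230:390,::-1],None,fx=5,fy=5,interpolation=cv2.INTER_CUBIC))"
```

```text
10.2 tcp [0.4998 0.0474 0.0672] jig xy 0.0008 -0.0243 tool shift [-0.8 -0.3  0.2] yaw -101.33 want -101.3 tilt [ 8.e-04  4.e-04 -1.e+00] F jig 0.1 2.1 0.6 M [ 0.57 -0.18  0.02] foot z 0.015454190894312693
```

View pics/w4c.png

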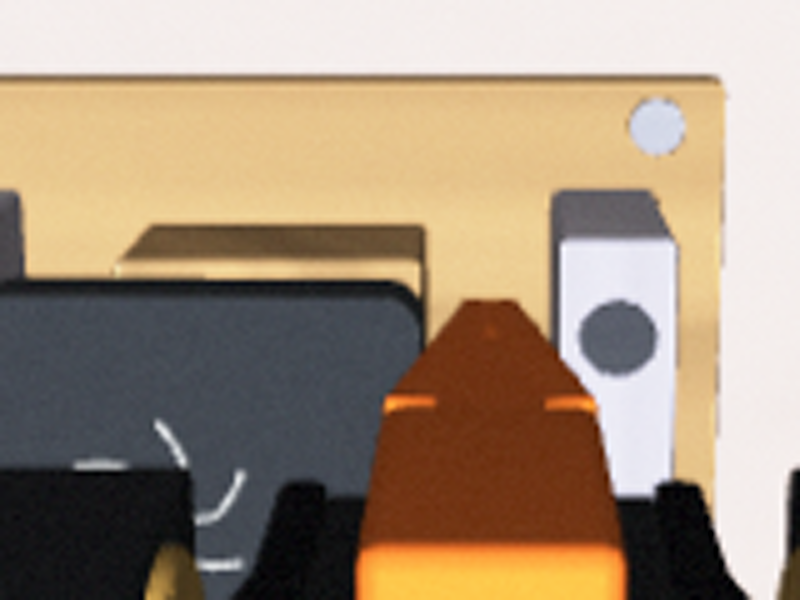

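Call:
arm_command(
  motion=[
    [10,0,0,0.5,0,0,0],
    [10,0,0,0.5,0,0,0],
    [10,0,0,0,0,0,0],
    [10,0,0,0,0,0,0],
  ],
)

```text
time_s: 10.65
tcp_pos: [0.5, 0.0474, 0.0662]
ee_rot: [[0.981, -0.196, 0.001], [-0.196, -0.981, 0.0], [0.001, -0.001, -1.0]]
wrist_force: [0.8, 3.3, 1.6]
gripper_width: 0.226
gripper_force: 30.0
```

Call:
arm_command(
  motion=[
    [10,0,0,0.5,0,0,0],
    [10,0,0,0,0,0,0],
    [10,0,0,0,0,0,0],
  ],
)

```text
time_s: 10.95
tcp_pos: [0.5001, 0.0475, 0.0659]
ee_rot: [[0.981, -0.196, 0.001], [-0.196, -0.981, 0.0], [0.001, -0.001, -1.0]]
wrist_force: [0.7, 4.3, 3.6]
gripper_width: 0.229
gripper_force: 30.0
```

```bash
python3 -c "
from e import *
err(.067)"
```

```text
10.95 tcp [0.5001 0.0475 0.0659] jig xy 0.001 -0.0242 tool shift [-1.  -0.2 -1.1] yaw -101.31 want -101.3 tilt [ 1.3e-03  5.0e-04 -1.0e+00] F jig -0.2 4.4 3.6 M [ 1.19 -0.14  0.1 ] foot z 0.014228188146526745
```

Call:
arm_command(
  motion=[
    [10,0,-0.5,0,0,0,0],
    [10,0,0,0,0,0,0],
    [10,0,0,0,0,0,0],
  ],
)

```text
time_s: 11.25
tcp_pos: [0.5, 0.0475, 0.0658]
ee_rot: [[0.981, -0.196, 0.001], [-0.196, -0.981, -0.0], [0.001, 0.0, -1.0]]
wrist_force: [1.2, 2.3, 4.6]
gripper_width: 0.231
gripper_force: 30.0
```

Call:
arm_command(
  motion=[
    [10,0,0,0.5,0,0,0],
    [10,0,0,0,0,0,0],
    [10,0,0,0,0,0,0],
  ],
)

```text
time_s: 11.55
tcp_pos: [0.5, 0.0475, 0.0655]
ee_rot: [[0.981, -0.196, 0.001], [-0.196, -0.981, -0.0], [0.001, 0.0, -1.0]]
wrist_force: [0.9, 1.8, 5.2]
gripper_width: 0.222
gripper_force: 30.0
```

```bash
python3 -c "
from e import *
err(.067)"
```

```text
11.55 tcp [0.5    0.0475 0.0655] jig xy 0.0009 -0.0242 tool shift [-0.9 -0.2 -1.5] yaw -101.31 want -101.3 tilt [ 7.e-04 -2.e-04 -1.e+00] F jig 0.5 1.9 5.2 M [ 0.52 -0.25  0.11] foot z 0.013807481532810771
```

Call:
arm_command(
  motion=[
    [10,0,0,0.5,0,0,0],
    [10,0,0,0,0,0,0],
    [10,0,0,0,0,0,0],
    [10,0,0,0,0,0,0],
  ],
)

```text
time_s: 11.95
tcp_pos: [0.5, 0.0476, 0.0653]
ee_rot: [[0.981, -0.196, 0.001], [-0.196, -0.981, -0.0], [0.001, 0.0, -1.0]]
wrist_force: [-0.2, 3.2, 8.5]
gripper_width: 0.225
gripper_force: 30.0
```

```bash
python3 -c "
from e import *
err(.067)
im,m=snap('wrist','w5');cv2.imwrite('pics/w5c.png',cv2.resize(im[180:300,200:390,::-1],None,fx=4,fy=4,interpolation=cv2.INTER_CUBIC));err(.067)"
```

```text
11.95 tcp [0.5    0.0476 0.0653] jig xy 0.001 -0.0241 tool shift [-1.  -0.1 -1.7] yaw -101.3 want -101.3 tilt [ 9.e-04 -2.e-04 -1.e+00] F jig -0.8 3.1 8.5 M [ 0.49 -0.03  0.06] foot z 0.013624367112317341
12.0 tcp [0.5    0.0475 0.0653] jig xy 0.001 -0.0241 tool shift [-1.  -0.1 -1.7] yaw -101.3 want -101.3 tilt [ 9.e-04 -2.e-04 -1.e+00] F jig -0.4 1.6 8.9 M [ 0.45 -0.05  0.08] foot z 0.013631853806789627
```

View pics/w5c.png

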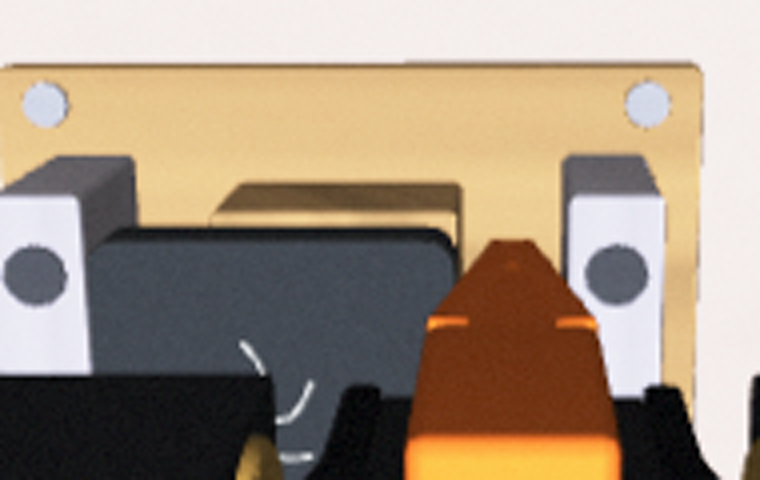

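Call:
arm_command(
  motion=[
    [10,0,0,0,0,0,0],
    [10,0,0,0,0,0,0],
    [10,0,0,0,0,0,0],
    [10,0,0,0,0,0,0],
    [10,0,0,0,0,0,0],
  ],
)

```text
time_s: 12.5
tcp_pos: [0.5, 0.0475, 0.0653]
ee_rot: [[0.981, -0.196, 0.001], [-0.196, -0.981, -0.0], [0.001, 0.0, -1.0]]
wrist_force: [0.3, 1.5, 8.6]
gripper_width: 0.228
gripper_force: 30.0
```

```bash
python3 -c "
from e import *
err(.067);print(finish_job())"
```

```text
12.5 tcp [0.5    0.0475 0.0653] jig xy 0.0009 -0.0241 tool shift [-0.9 -0.1 -1.7] yaw -101.3 want -101.3 tilt [ 8.e-04 -2.e-04 -1.e+00] F jig 0.0 1.6 8.6 M [ 0.52 -0.    0.05] foot z 0.013612907080438379
the job is handed in; nothing more can be done
None
```

I handed the job in at 12.5 s: the small wedge is still gripped and tight in the wide gap on the jig's -y side, pushing down with about 8.6 N, and the last wrist picture shows the tile flush against the opposite cheek; the station returned no verdict.

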